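# Square a plate stack and set its screw cap

### The job

On the small jig, first tap the three loose aluminium plates square, so that their edges line up with one another and with the steel block under them. Then screw the knurled cap down clockwise until it bottoms out, back it off a quarter turn so the stack is captive but not nipped, and finish while still holding the cap between the fingers, ready for me to lock it. Leave the multimeter, the wire spool and the screwdriver where they are.

Things in the scene. Friction and masses are not known exactly. Their poses are not given: they have to be found in the camera images.
- jig: the jig, fixed to the bench: dark steel foot 110 x 110 mm, 8 mm thick, on it a block 50 x 50 mm, its top 30 mm above the bench; a 10 mm stud in its middle carries plates and cap. Origin: on the stud's axis at bench height; x and y along the block's edges, z up. The block has the plates' outline: its faces show where their edges belong
- plate1_mid (a point): one of three equal loose square plates, plain aluminium, 50 x 50 x 4 mm, with a 26 mm hole round the 10 mm stud, so it slides about 8 mm any way; the lowest of the stack. The point is its centre, half-way up (32 mm above the bench); x and y along its edges, z up. 22 g; starts up to 5 mm off in x and y and 0.1 rad askew to the block. A skewed plate can jam between flat fingers: tap near its corners
- plate2_mid (a point): one of three equal loose square plates, plain aluminium, 50 x 50 x 4 mm, with a 26 mm hole round the 10 mm stud, so it slides about 8 mm any way; the middle one of the stack. The point is its centre, half-way up (36 mm above the bench); x and y along its edges, z up. 22 g; starts up to 5 mm off in x and y and 0.1 rad askew to the block
- plate3_mid (a point): one of three equal loose square plates, plain aluminium, 50 x 50 x 4 mm, with a 26 mm hole round the 10 mm stud, so it slides about 8 mm any way; the top one of the stack. The point is its centre, half-way up (40 mm above the bench); x and y along its edges, z up. 22 g; starts up to 5 mm off in x and y and 0.1 rad askew to the block. The stack's top is 42 mm above the bench
- cap_mid (a point): centre (half-way up) of the black knurled screw cap, round, 34 mm across the grip, 30 mm tall, on the jig's axis. Bottomed out, its underside is 44 mm and its top 74 mm above the bench, 2 mm clear of the plates; it rises 3 mm per turn backed off. x axis: along the thin steel index rib on its top. Grip its side from above, finger tips clear of the plates
- cap (a joint): angle of the screw cap in rad: 0 is bottomed out on its stop, and it grows as the cap is backed off (counter-clockwise from above); starts about 1.9 to 2.9 backed off; a quarter turn is 1.57. It turns with a steady friction of about 0.06 N m, stays where it is left, and stops hard at 0, where the index rib points along the jig's x axis
- meter: bystander: hand-held multimeter, 150 x 75 x 34 mm, lying flat; origin under its middle, x along its length
- spool: bystander: spool of copper wire standing on its flange, 60 mm across, 36 mm tall; origin under its middle
- driver: bystander: screwdriver 200 mm long, 26 mm thick, lying along its x axis, handle to -x; origin on the bench under its middle
Things that resemble listed ones, but are neither listed nor needed, are in the scene too. Leave any red look-alike of the part that bears plate3_mid alone.

How it is judged:
By the outcome, as a careful person would: the job done as asked, in the order asked, and still so for the second after the job is handed in, while the arm keeps its last pose, push and grip.
It also fails if it takes over 67 s, if anything falls off the work surface, if the arm or the gripper's body presses on something with over 40 N, if the wrist force passes 120 N, or if a joint passes its speed limit or range.

### The arm

A 7-joint arm with a two-finger parallel gripper is mounted at the origin on the work surface. World frame = base frame: x ahead of the robot, y to its left, z up, the work surface at z = 0. Lengths are in mm, angles in rad, forces in N, time in s.
With the tool pointing down it reaches from about 400 to 850 mm from the base axis. Payload 4.5 kg.
Tool frame: the origin (TCP) lies between the finger pads; the fingertips stand 17 mm ahead of it and the grasp point (between the pads) lies 2 mm behind it (bot.tcp_to_tips is the distance from the TCP to the fingertips, in mm); y points along the fingers, x is the direction in which the jaws open and shut, and the axes are right-handed (so a half turn about y gives the same grasp; the last joint's range is limited). The gripper opens to 85 mm and grips with 20 to 120 N. Pads are 22 mm wide; open, the fingers measure 114 mm over their backs; the gripper's body (76 mm by 85 mm) begins 54 mm behind the grasp point. The pads swing forward as they close: fully open they stand 13 mm farther back than shut.
Start: joints at [-1.181, 0.689, -0.195, 1.565, 0.157, 0.902, -0.215], TCP at [217.694, 585.885, 248.317] pointing down, gripper open.
Joint ranges: [-3.01, 3.01], [-0.46, 2.08], [-1.47, 1.51], [0.13, 2.56], [-1, 4.14], [0.04, 2.09], [-2.66, 2.66]. Speed limits (rad/s): [2.57, 2.57, 3.14, 3.14, 3.14, 3.14, 3.14].

### API

Orientations are given as a 3x3 rotation matrix whose columns are the frame's x, y, z axes.
In Python, from plant import bot gives the robot as it stands.
- The arm moves only by the shell command python3 -m handwheel 'ROWS' [FORCE]. ROWS is text: rows parted by semicolons, each of 5 numbers parted by spaces: the opening, from 0 (shut) to 1 (fully open), then the shift along the tool's x, y, z in cm, then the turn about the tool's y in degrees. A call has 1 to 12 rows; each row is the pose to reach, as a shift and turn from the pose commanded when the call began, along the tool's axes at that moment; what a row does not reach only later rows make up. A row lasts 1/12 s, in which the tool goes at most 41.7 mm and 7.16 degrees, less where a joint would pass 70% of its speed; a pose out of reach is approached as far as the arm can. A call with a gripper value outside its range is refused whole. The fingers move at their own pace and stop on an object; FORCE is the grip in N (left out, the last holds). Time passes only in rows, so rows that repeat a pose let the fingers close. It gives the time, the measured TCP pose, the force and the opening at its end, in the units of the state.
- bot.get_obs(): the state, without advancing time (a new reading comes with each control period).
- bot.get_image(name): name is "scene" or "top" or "wrist"; returns the picture (384x512x3 uint8, red, green, blue); there is no depth.
- bot.camera_info(name): a dict with "camera_matrix" (3x3 intrinsics, pixels), "R" (3x3) and "t" (3): a world point X has camera coordinates R X + t. Camera axes: x right, y down, z forward; pixel columns grow to the right and rows downward; lengths in mm; the calibration is good to about 2 mm. A picture is of the moment at which its call begins: read the wrist's pose just before it. camera_info takes no time and is no camera call; for the wrist camera it gives the pose at the moment of the call.
- bot.close_job(): hands the job in, once; it reports no verdict.
The state is a dict: "t": time; "joint_pos": joint angles; "qvel": joint speeds; "joint_efforts": joint torques, N m; "eef_pos": TCP position; "ee_rot": TCP orientation; "force": force on the tool from outside, world axes, zero at the start; "wrist_torque": the same for the moment, N m; "opening": opening from 0.0 (shut) to 1.0 (fully open).
Only numpy, scipy, OpenCV 4.12 (cv2) and the standard library are available. Lean on these libraries where they do the work, as an engineer would, in place of code of your own. Each camera call takes 0.05 s, during which the arm holds its last target.

## Working session

There is one attempt and no reset: what is moved stays moved. The work goes in short steps, Python scripts to look and compute and a shell command to move; the robot and the scene stay as the last step left them, time stands still between calls to the robot, and variables do not carry over. Pictures are saved under pics/ and viewed, and the job is handed in when it is done.

```bash
ls; mkdir -p pics
python3 - <<'E'
from plant import bot
import cv2,numpy as np
o=bot.get_obs()
for k in("t","joint_pos","eef_pos","ee_rot","force","opening"):print(k,np.round(o[k],3))
print(bot.tcp_to_tips)
for n in("scene","top","wrist"):
    c=bot.camera_info(n);print(n,{k:np.round(v,3).tolist() for k,v in c.items()})
    cv2.imwrite(f"pics/{n}0.png",bot.get_image(n)[:,:,::-1])
E
```

```text
pics
t 0.0
joint_pos [-1.181  0.69  -0.195  1.566  0.157  0.903 -0.215]
eef_pos [217.542 585.241 247.453]
ee_rot [[ 0.348 -0.001 -0.937]
 [ 0.937 -0.002  0.348]
 [-0.002 -1.    -0.   ]]
force [ 0.932 -0.013  0.144]
opening 1.006
17.0
scene {'camera_matrix': [[435.098, 0.0, 257.87], [0.0, 435.098, 185.222], [0.0, 0.0, 1.0]], 'R': [[0.564, 0.826, -0.022], [0.506, -0.366, -0.781], [-0.653, 0.429, -0.624]], 't': [-340.062, -223.567, 1264.02]}
top {'camera_matrix': [[454.752, 0.0, 253.546], [0.0, 454.752, 189.525], [0.0, 0.0, 1.0]], 'R': [[0.007, -1.0, -0.012], [-0.994, -0.005, -0.113], [0.113, 0.012, -0.993]], 't': [47.128, 569.773, 1055.795]}
wrist {'camera_matrix': [[274.652, 0.0, 258.875], [0.0, 274.652, 185.184], [0.0, 0.0, 1.0]], 'R': [[0.348, 0.937, -0.001], [0.902, -0.335, 0.274], [0.256, -0.097, -0.962]], 't': [-624.091, -33.728, 378.534]}
```

View pics/scene0.png

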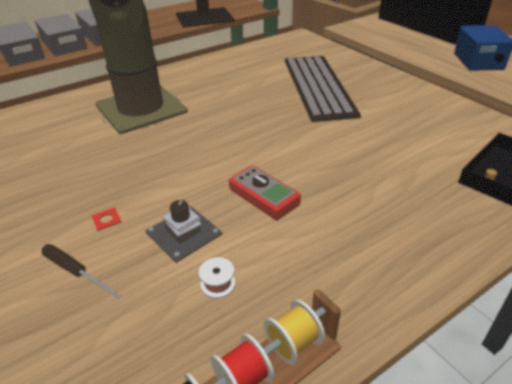

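View pics/top0.png

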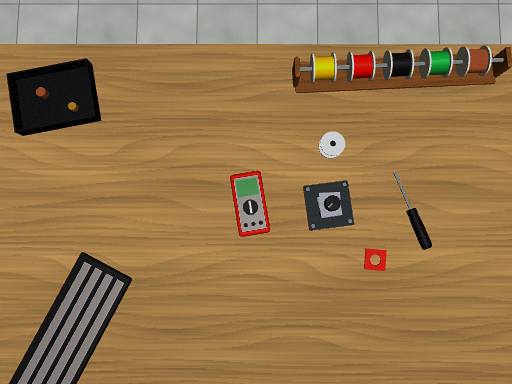

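View pics/wrist0.png

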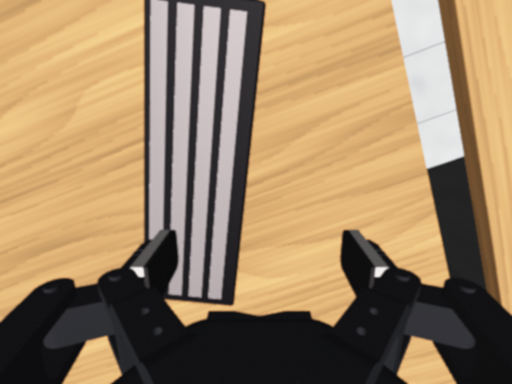

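```bash
cat > h.py <<'E'
import numpy as np,cv2
from plant import bot
def ray(c,uv,z):
    K,R,t=(np.array(c[k],float) for k in("camera_matrix","R","t"))
    d=R.T@np.linalg.solve(K,np.array([uv[0],uv[1],1.]));C=-R.T@t
    return C+d*(z-C[2])/d[2]
def proj(c,X):
    K,R,t=(np.array(c[k],float) for k in("camera_matrix","R","t"))
    p=K@(R@np.array(X,float)+t);return p[:2]/p[2]
E
python3 - <<'E'
from h import *
c=bot.camera_info("top");im=cv2.imread("pics/top0.png")
cv2.imwrite("pics/topz.png",cv2.resize(im[170:240,290:370],None,fx=8,fy=8,interpolation=cv2.INTER_CUBIC))
g=im.max(2)
m=((im.max(2)<90)).astype(np.uint8);m[:, :295]=0;m[:,362:]=0;m[:172]=0;m[238:]=0
m=cv2.morphologyEx(m,cv2.MORPH_CLOSE,np.ones((15,15)))
cs,_=cv2.findContours(m,cv2.RETR_EXTERNAL,cv2.CHAIN_APPROX_NONE)
k=max(cs,key=cv2.contourArea)
P=np.array([ray(c,p[0],8)[:2] for p in k],np.float32)
r=cv2.minAreaRect(P);print(r)
for n,uv,z in(("spool",(332,144),36),("meter",(250,204),34),("red",(375,260),4),("drvh",(430,246),13),("drvt",(395,172),5)):print(n,ray(c,uv,z).round())
E
```

```text
((535.8761596679688, -130.74850463867188), (110.61891174316406, 110.7015609741211), 7.724874019622803)
spool [ 681. -138.   36.]
meter [535.  59.  34.]
red [ 404. -243.    4.]
drvh [ 438. -372.   13.]
drvt [ 618. -296.    5.]
```

View pics/topz.png

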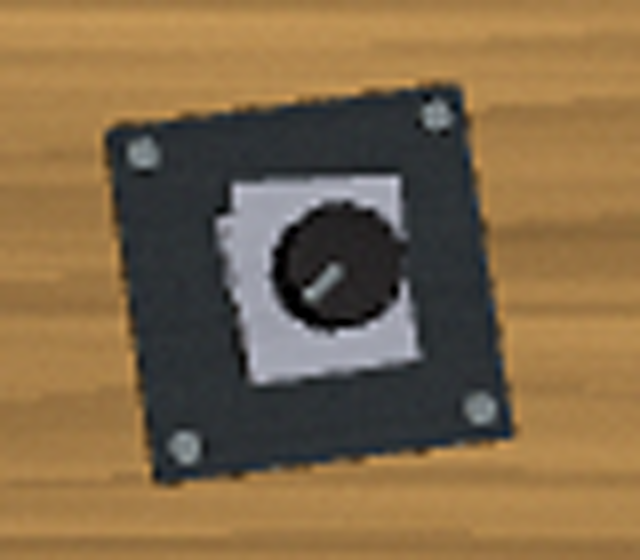

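```bash
python3 -m handwheel '1 -28 4 -27 31;1 -56 8 -54.7 62;1 -56 8 -54.7 62;1 -56 8 -54.7 62;1 -56 8 -54.7 62;1 -56 8 -54.7 62;1 -56 8 -54.7 62;1 -56 8 -54.7 62;1 -56 8 -54.7 62;1 -56 8 -54.7 62;1 -56 8 -54.7 62;1 -56 8 -54.7 62' 20
```

```text
t: 1.15
eef_pos: [419.9, 129.5, 197.2]
ee_rot: [[0.991, 0.0, -0.133], [0.133, 0.0, 0.991], [0.0, -1.0, 0.0]]
force: [1.8, 0.6, 0.0]
opening: 0.998
```

```bash
python3 -m handwheel '1 8 6 -27.3 0;1 8 6 -27.3 0;1 8 6 -27.3 0;1 8 6 -27.3 0;1 8 6 -27.3 0;1 8 6 -27.3 0;1 8 6 -27.3 0;1 8 6 -27.3 0;1 8 6 -27.3 0;1 8 6 -27.3 0'
python3 - <<'E'
from h import *
o=bot.get_obs();print(o['joint_pos'],o['eef_pos'],o['force'])
cv2.imwrite("pics/w1.png",bot.get_image("wrist")[:,:,::-1])
im=cv2.imread("pics/w1.png");cv2.imwrite("pics/w1z.png",cv2.resize(im[120:384,130:390],None,fx=2.2,fy=2.2,interpolation=cv2.INTER_CUBIC))
c=bot.camera_info("wrist");print(proj(c,[536,-131,75]),proj(c,[536,-131,42]))
E
```

```text
t: 1.98
eef_pos: [534.5, -128.1, 137.1]
ee_rot: [[0.991, -0.001, -0.132], [0.132, 0.001, 0.991], [-0.001, -1.0, 0.001]]
force: [0.4, 0.9, -0.5]
opening: 1.002
[ 0.19398028  0.75301697 -0.07057276  1.89492563  0.09906127  0.49809995
  0.18818049] [ 534.46041625 -128.07189781  137.11422184] [ 0.35741569  0.93668902 -0.49320324]
[262.29129457 213.12809426] [261.86383769 198.68155288]
```

View pics/w1z.png

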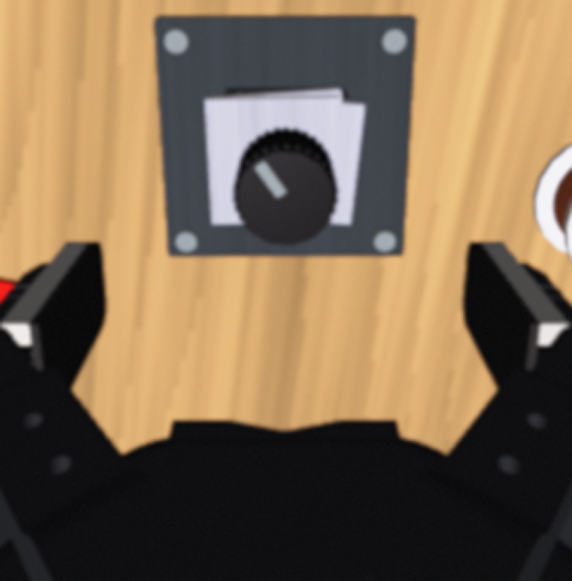

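```bash
cat >> h.py <<'E'
def footfit(im,c,show=True):
    hsv=cv2.cvtColor(im,cv2.COLOR_BGR2HSV)
    a=proj(c,[536,-131,8]).astype(int)
    m=((hsv[:,:,0]>90)&(hsv[:,:,0]<125)&(hsv[:,:,1]>40)&(hsv[:,:,2]<110)).astype(np.uint8)
    m=cv2.morphologyEx(m,cv2.MORPH_OPEN,np.ones((3,3)))
    cs,_=cv2.findContours(m,cv2.RETR_EXTERNAL,cv2.CHAIN_APPROX_NONE)
    k=cv2.convexHull(max(cs,key=cv2.contourArea))
    P=np.array([ray(c,p[0],8)[:2] for p in k],np.float32)
    return cv2.minAreaRect(P)
E
python3 - <<'E'
from h import *
im=cv2.imread("pics/w1.png");c=bot.camera_info("wrist")
print(footfit(im,c))
g=cv2.cvtColor(im,cv2.COLOR_BGR2GRAY)
m=(g[150:]>0)
m=((im.min(2)>165)&(im.max(2)-im.min(2)<50).astype(bool)).astype(np.uint8)
cs,_=cv2.findContours(m,cv2.RETR_EXTERNAL,cv2.CHAIN_APPROX_NONE)
for k in cs:
    if cv2.contourArea(k)>300:
        r=cv2.boundingRect(k);print(r)
# bolts
m=((g>110)&(im.max(2).astype(int)-im.min(2)<45)).astype(np.uint8)
n,l,s,ce=cv2.connectedComponentsWithStats(m)
for i in range(1,n):
    if 30<s[i,4]<400:print(s[i],ce[i],ray(c,ce[i],8)[:2])
E
```

```text
((558.4181518554688, -172.0133056640625), (2.017380475997925, 2.229509115219116), 8.737317085266113)
(373, 181, 83, 73)
(223, 161, 72, 61)
[205 133  11  12  94] [209.65957447 138.4893617 ] [482.39222957 -91.03264621]
[304 133  11  11  98] [308.87755102 138.2244898 ] [572.63181102 -78.56553346]
[246 194  14  16 102] [252.47058824 201.2745098 ] [ 529.14501983 -146.18421338]
[210 225  10  10  77] [214.20779221 229.63636364] [ 494.75999739 -181.36377092]
[300 225  10  10  74] [304.56756757 229.39189189] [ 585.02170717 -168.83258294]
[130 266  15  12 116] [138.32758621 270.6637931 ] [ 419.60991382 -239.18734383]
[374 266  14  11 111] [379.42342342 270.53153153] [ 671.69472926 -204.73781525]
```

```bash
python3 -m handwheel '1 0 3.5 -.2 -.2;1 0 7 -.2 -.2;1 0 9 -.2 -.2;1 0 10 -.2 -.2;1 0 10 -.2 -.2;1 0 10 -.2 -.2'
python3 - <<'E'
from h import *
o=bot.get_obs();print(o['joint_pos'],o['eef_pos'],o['ee_rot'],o['force'])
cv2.imwrite("pics/w2.png",bot.get_image("wrist")[:,:,::-1])
cv2.imwrite("pics/s2.png",bot.get_image("scene")[:,:,::-1])
im=cv2.imread("pics/w2.png");cv2.imwrite("pics/w2z.png",cv2.resize(im[100:384,100:420],None,fx=2,fy=2,interpolation=cv2.INTER_CUBIC))
im=cv2.imread("pics/s2.png");cv2.imwrite("pics/s2z.png",cv2.resize(im[150:280,100:260],None,fx=4,fy=4,interpolation=cv2.INTER_CUBIC))
E
```

```text
t: 2.53
eef_pos: [535.4, -129.5, 37.9]
ee_rot: [[0.99, 0.0, -0.138], [0.138, 0.001, 0.99], [0.0, -1.0, 0.0]]
force: [0.3, -0.4, 0.5]
opening: 1.0
[ 0.18025778  0.92625872 -0.04455137  1.92405661  0.12146186  0.29376478
  0.1753271 ] [ 535.42751223 -129.5397025    37.9445679 ] [[ 9.90471955e-01  1.11387946e-04 -1.37714541e-01]
 [ 1.37714468e-01  5.07036260e-04  9.90471841e-01]
 [ 1.80152890e-04 -9.99999865e-01  4.86865464e-04]] [ 0.28343671 -0.39561246  0.46326137]
```

View pics/w2z.png

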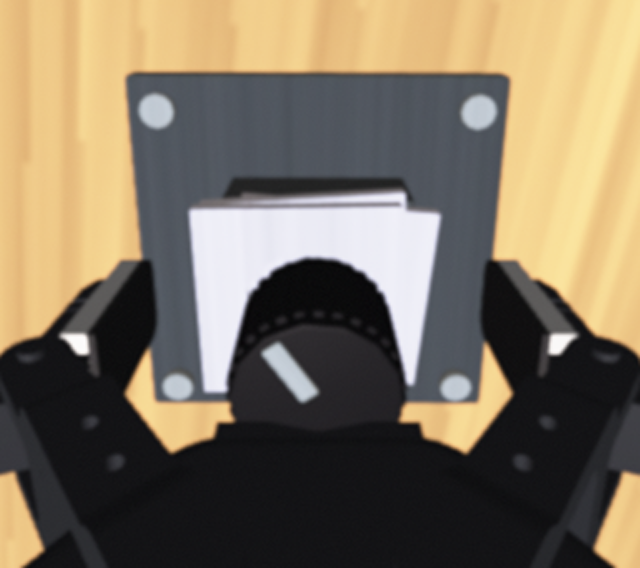

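View pics/s2z.png

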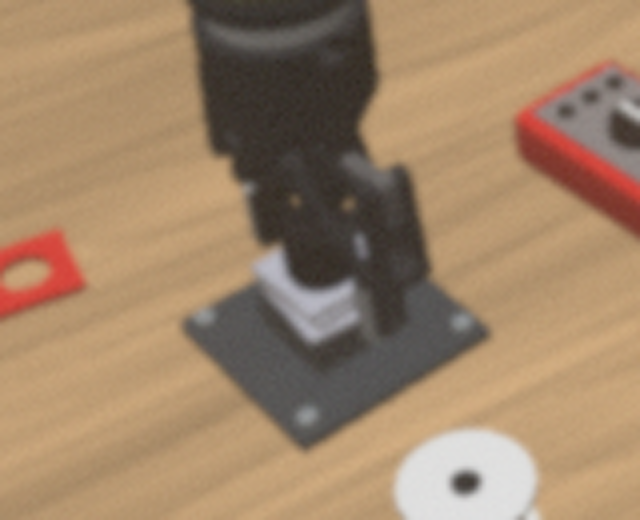

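```bash
python3 -m handwheel '.78 0 .4 0 0;.78 0 .4 0 0;.78 0 .4 0 0;.78 0 .4 0 0'; python3 -m handwheel '.78 .2 0 0 0;.78 .4 0 0 0;.78 .5 0 0 0;.78 .6 0 0 0;.78 .7 0 0 0;.78 .7 0 0 0';python3 - <<'E'
from h import *
o=bot.get_obs();print(o['eef_pos'],o['ee_rot'][:,0],o['force'],o['wrist_torque'])
cv2.imwrite("pics/w3.png",bot.get_image("wrist")[:,:,::-1])
im=cv2.imread("pics/w3.png");cv2.imwrite("pics/w3z.png",cv2.resize(im[100:384,100:420],None,fx=2,fy=2,interpolation=cv2.INTER_CUBIC))
E
```

```text
t: 2.97
eef_pos: [535.4, -130.8, 33.9]
ee_rot: [[0.991, 0.001, -0.136], [0.136, -0.0, 0.991], [0.001, -1.0, -0.0]]
force: [0.6, -0.0, -0.5]
opening: 0.786
t: 3.47
eef_pos: [542.3, -129.7, 33.4]
ee_rot: [[0.991, 0.0, -0.136], [0.136, 0.0, 0.991], [0.0, -1.0, 0.0]]
force: [-0.1, 0.1, 0.1]
opening: 0.779
[ 542.33051576 -129.73529711   33.38211815] [9.90702609e-01 1.36045270e-01 1.55127276e-04] [-0.12254197  0.12763005  0.10419593] [ 0.05324324  0.03388005 -0.03085594]
```

View pics/w3z.png

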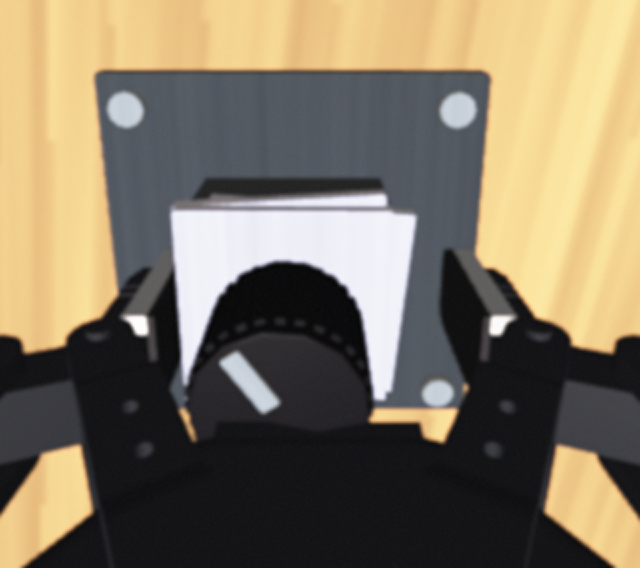

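```bash
for i in 1 2 3; do python3 -m handwheel '.78 .1 0 0 0;.78 .1 0 0 0' | tr '\n' ' '; echo; done
```

```text
t: 3.68 eef_pos: [543.3, -129.6, 33.4] ee_rot: [[0.991, 0.0, -0.136], [0.136, 0.0, 0.991], [0.0, -1.0, 0.0]] force: [0.5, -0.2, -0.0] opening: 0.782 
t: 3.85 eef_pos: [543.4, -129.6, 33.3] ee_rot: [[0.991, -0.002, -0.136], [0.136, -0.0, 0.991], [-0.002, -1.0, 0.0]] force: [-1.2, -0.2, 0.0] opening: 0.777 
t: 4.02 eef_pos: [543.5, -129.6, 33.3] ee_rot: [[0.991, -0.003, -0.136], [0.136, -0.0, 0.991], [-0.003, -1.0, 0.0]] force: [-4.1, -1.0, 2.4] opening: 0.778
```

```bash
python3 -m handwheel '.78 -.4 0 0 0;.78 -.8 0 0 0;.78 -1.2 0 0 0;.78 -1.4 0 0 0;.78 -1.5 0 0 0;.78 -1.6 0 0 0;.78 -1.7 0 0 0;.78 -1.7 0 0 0'| tr '\n' ' '; for i in 1 2 3; do python3 -m handwheel '.78 -.1 0 0 0;.78 -.1 0 0 0' | tr '\n' ' '; echo; done
```

```text
t: 4.68 eef_pos: [528.4, -131.6, 33.5] ee_rot: [[0.991, 0.0, -0.136], [0.136, 0.0, 0.991], [0.0, -1.0, 0.0]] force: [-0.0, 0.2, 0.9] opening: 0.782 t: 4.85 eef_pos: [527.3, -131.8, 33.4] ee_rot: [[0.991, 0.0, -0.136], [0.136, 0.0, 0.991], [0.0, -1.0, 0.0]] force: [-1.2, 0.4, 0.4] opening: 0.779 
t: 5.02 eef_pos: [526.9, -131.8, 33.5] ee_rot: [[0.991, 0.001, -0.136], [0.136, 0.0, 0.991], [0.001, -1.0, -0.0]] force: [1.8, 0.8, -0.1] opening: 0.778 
t: 5.18 eef_pos: [526.8, -131.9, 33.5] ee_rot: [[0.991, 0.003, -0.136], [0.136, 0.0, 0.991], [0.003, -1.0, -0.0]] force: [4.0, 1.2, -2.4] opening: 0.779
```

```bash
python3 -m handwheel '.78 .4 0 0 0;.78 .8 0 0 0;.78 1 0 0 0;.78 1 0 0 0'| tr '\n' ' ';python3 - <<'E'
from h import *
cv2.imwrite("pics/w4.png",bot.get_image("wrist")[:,:,::-1])
im=cv2.imread("pics/w4.png");cv2.imwrite("pics/w4z.png",cv2.resize(im[170:330,160:360],None,fx=4,fy=3.6,interpolation=cv2.INTER_CUBIC))
E
```

```text
t: 5.52 eef_pos: [535.3, -130.7, 33.4] ee_rot: [[0.991, -0.0, -0.136], [0.136, 0.0, 0.991], [-0.0, -1.0, 0.0]] force: [-0.6, 0.5, -0.3] opening: 0.782
```

View pics/w4z.png

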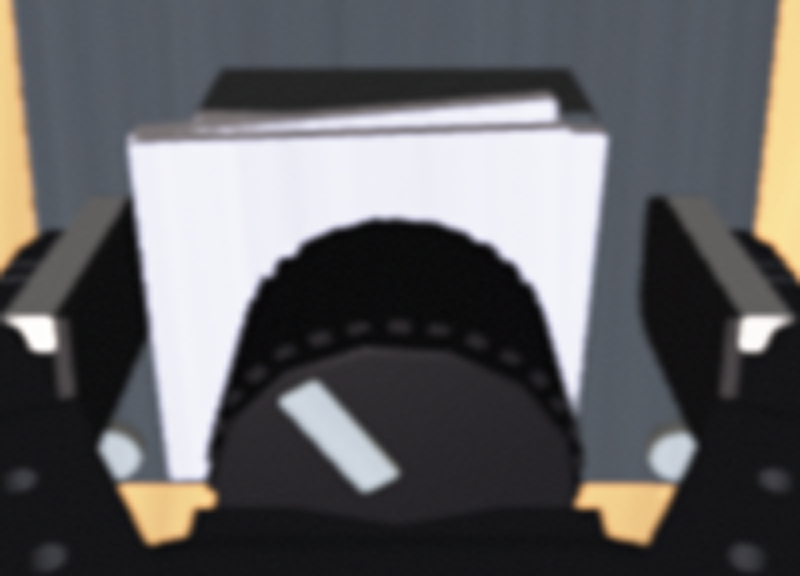

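```bash
f(){ tr '\n' ' ' | sed 's/ee_rot.*force/force/'; echo; }
python3 -m handwheel '.78 0 0 1.6 0;.78 .4 0 1.6 0;.78 .7 0 1.6 0;.78 .85 0 1.6 0;.78 .95 0 1.6 0;.78 .95 0 1.6 0;.78 0 0 1.6 0;.78 -.5 0 1.6 0;.78 -.7 0 1.6 0;.78 -.85 0 1.6 0;.78 -.95 0 1.6 0;.78 -.95 0 1.6 0'|f
python3 -m handwheel '.78 .95 0 0 0;.78 .95 0 -3.2 0;.78 1.35 0 -3.2 0;.78 1.65 0 -3.2 0;.78 1.8 0 -3.2 0;.78 1.9 0 -3.2 0;.78 1.9 0 -3.2 0;.78 .8 0 -3.2 0;.78 .3 0 -3.2 0;.78 .1 0 -3.2 0;.78 0 0 -3.2 0;.78 0 0 -3.2 0'|f
python3 -m handwheel '.78 .95 0 0 0;.78 .95 0 1.6 0;.78 .95 0 1.6 0'|f
python3 - <<'E'
from h import *
cv2.imwrite("pics/w5.png",bot.get_image("wrist")[:,:,::-1])
im=cv2.imread("pics/w5.png");cv2.imwrite("pics/w5z.png",cv2.resize(im[170:330,160:360],None,fx=4,fy=3.6,interpolation=cv2.INTER_CUBIC))
E
```

```text
t: 6.57 eef_pos: [524.8, -116.5, 33.6] force: [0.9, -1.0, -0.3] opening: 0.778 
t: 7.57 eef_pos: [529.0, -147.0, 33.6] force: [1.1, 0.2, 0.5] opening: 0.779 
t: 7.82 eef_pos: [535.7, -127.3, 33.4] force: [-0.2, 1.1, -0.0] opening: 0.783
```

View pics/w5z.png

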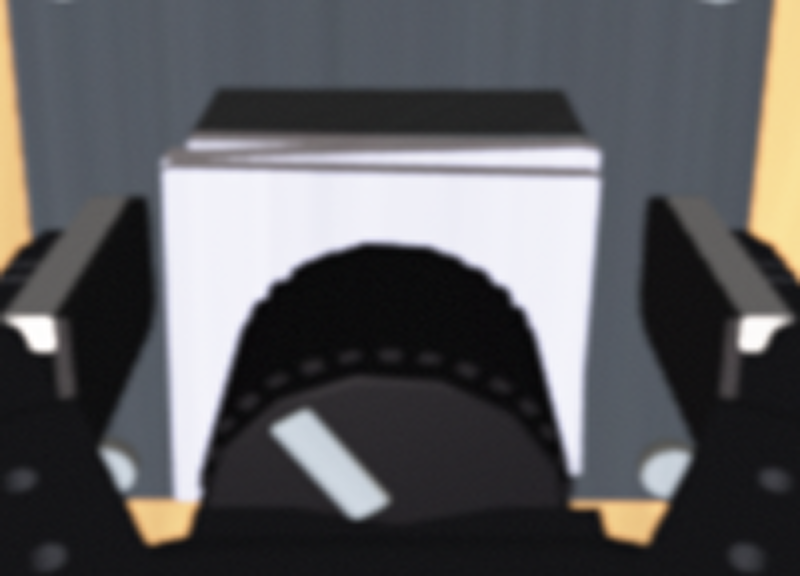

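```bash
f(){ tr '\n' ' ' ; echo; }
python3 -m handwheel '.9 -.05 -2.5 -.2 0;.9 -.05 -2.5 -.2 -7;.9 -.05 -2.5 -.2 -14;.9 -.05 -2.5 -.2 -21;.9 -.05 -2.5 -.2 -28;.9 -.05 -2.5 -.2 -35;.9 -.05 -2.5 -.2 -42;.9 -.05 -2.5 -.2 -49;.9 -.05 -2.5 -.2 -56;.9 -.05 -2.5 -.2 -63;.9 -.05 -2.5 -.2 -70;.9 -.05 -2.5 -.2 -77'|f
python3 -m handwheel '.9 0 0 0 -7;.9 0 0 0 -13;.9 0 0 0 -13;.9 0 0 0 -13'|f
python3 - <<'E'
from h import *
o=bot.get_obs();print(o['joint_pos'],np.degrees(np.arctan2(o['ee_rot'][1,0],o['ee_rot'][0,0])))
E
```

```text
t: 8.87 eef_pos: [534.6, -134.1, 58.3] ee_rot: [[0.085, -0.001, -0.996], [0.996, -0.001, 0.085], [-0.001, -1.0, 0.001]] force: [0.9, 0.9, 0.6] opening: 0.9 
t: 9.2 eef_pos: [534.6, -133.7, 58.3] ee_rot: [[-0.132, -0.001, -0.991], [0.991, -0.0, -0.132], [-0.0, -1.0, 0.001]] force: [0.0, -0.0, 0.8] opening: 0.9 
[ 0.39462394  0.91489021 -0.39813208  1.90985012  0.74636978  0.47024961
  1.15715454] 97.59052036033339
```

```bash
f(){ tr '\n' ' ' ; echo; }
python3 -m handwheel '.9 .35 0 0 -.3;.9 .35 2.5 0 -.3;.78 .35 2.5 0 -.3;.78 .35 2.5 0 -.3;.78 .35 2.5 0 -.3'|f
python3 - <<'E'
from h import *
cv2.imwrite("pics/w6.png",bot.get_image("wrist")[:,:,::-1])
im=cv2.imread("pics/w6.png");cv2.imwrite("pics/w6z.png",cv2.resize(im[150:330,140:380],None,fx=3.2,fy=3.2,interpolation=cv2.INTER_CUBIC))
E
```

```text
t: 9.62 eef_pos: [534.5, -129.2, 33.8] ee_rot: [[-0.141, -0.0, -0.99], [0.99, -0.0, -0.141], [-0.0, -1.0, 0.0]] force: [-0.4, -0.1, -0.4] opening: 0.778
```

View pics/w6z.png

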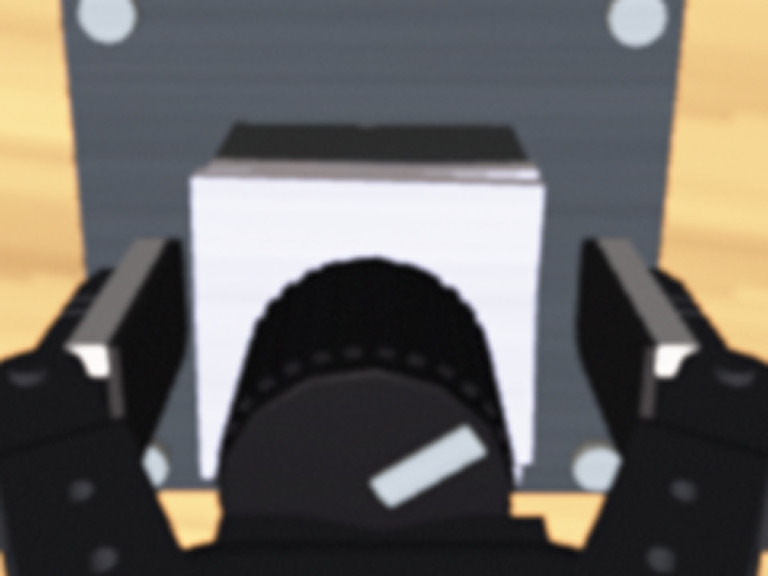

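```bash
f(){ tr '\n' ' ' ; echo; }
python3 -m handwheel '.78 .3 0 0 0;.78 .5 0 0 0;.78 .6 0 0 0;.78 .7 0 0 0;.78 .7 0 0 0'|f
for i in 1 2 3; do python3 -m handwheel '.78 .1 0 0 0;.78 .1 0 0 0' |f; done
```

```text
t: 10.08 eef_pos: [533.9, -122.8, 33.8] ee_rot: [[-0.141, 0.001, -0.99], [0.99, -0.001, -0.141], [-0.001, -1.0, -0.001]] force: [0.7, -0.7, 1.2] opening: 0.781 
t: 10.25 eef_pos: [533.8, -122.7, 33.7] ee_rot: [[-0.14, 0.001, -0.99], [0.99, -0.002, -0.14], [-0.002, -1.0, -0.001]] force: [0.5, -4.1, 3.1] opening: 0.781 
t: 10.42 eef_pos: [533.9, -122.7, 33.7] ee_rot: [[-0.139, 0.001, -0.99], [0.99, -0.003, -0.139], [-0.003, -1.0, -0.001]] force: [1.2, -5.4, 1.7] opening: 0.778 
t: 10.58 eef_pos: [533.9, -122.6, 33.6] ee_rot: [[-0.139, 0.001, -0.99], [0.99, -0.004, -0.139], [-0.004, -1.0, -0.001]] force: [2.5, -6.6, 1.5] opening: 0.785
```

```bash
f(){ tr '\n' ' ' ; echo; }
python3 -m handwheel '.78 -.5 0 0 0;.78 -1 0 0 0;.78 -1.3 0 0 0;.78 -1.5 0 0 0;.78 -1.6 0 0 0;.78 -1.6 0 0 0'|f
for i in 1 2 3; do python3 -m handwheel '.78 -.1 0 0 0;.78 -.1 0 0 0' |f; done
```

```text
t: 11.08 eef_pos: [535.2, -135.1, 33.3] ee_rot: [[-0.141, -0.0, -0.99], [0.99, 0.001, -0.141], [0.001, -1.0, 0.0]] force: [-0.0, 0.0, -1.0] opening: 0.776 
t: 11.25 eef_pos: [535.5, -136.1, 33.4] ee_rot: [[-0.141, -0.0, -0.99], [0.99, 0.0, -0.141], [0.0, -1.0, 0.0]] force: [0.6, -0.1, 0.6] opening: 0.779 
t: 11.42 eef_pos: [535.7, -137.3, 33.4] ee_rot: [[-0.141, 0.0, -0.99], [0.99, -0.0, -0.141], [-0.0, -1.0, -0.0]] force: [-0.2, -0.4, 0.0] opening: 0.777 
t: 11.58 eef_pos: [535.8, -138.3, 33.4] ee_rot: [[-0.141, 0.0, -0.99], [0.99, -0.0, -0.141], [-0.0, -1.0, -0.0]] force: [0.4, 0.5, 0.6] opening: 0.781
```

```bash
f(){ tr '\n' ' ' ; echo; }
for i in 1 2 3; do python3 -m handwheel '.78 -.1 0 0 0.05;.78 -.1 0 0 0.05' |f; done
```

```text
t: 11.75 eef_pos: [536.0, -139.2, 33.5] ee_rot: [[-0.14, 0.0, -0.99], [0.99, 0.0, -0.14], [0.0, -1.0, -0.0]] force: [0.1, -0.4, 0.3] opening: 0.781 
t: 11.92 eef_pos: [536.0, -139.3, 33.4] ee_rot: [[-0.14, -0.0, -0.99], [0.99, 0.001, -0.14], [0.001, -1.0, -0.0]] force: [-0.2, 1.9, 0.1] opening: 0.782 
t: 12.08 eef_pos: [536.0, -139.4, 33.4] ee_rot: [[-0.14, -0.0, -0.99], [0.99, 0.003, -0.14], [0.003, -1.0, -0.0]] force: [-1.4, 4.7, 0.9] opening: 0.782
```

```bash
f(){ tr '\n' ' ' ; echo; }
python3 -m handwheel '.78 .5 0 0 0;.78 1 0 0 0;.78 1 0 0 0'|f
python3 -m handwheel '.78 0 0 1.6 0;.78 .4 0 1.6 0;.78 .7 0 1.6 0;.78 .85 0 1.6 0;.78 .95 0 1.6 0;.78 .95 0 1.6 0;.78 0 0 1.6 0;.78 -.5 0 1.6 0;.78 -.7 0 1.6 0;.78 -.85 0 1.6 0;.78 -.95 0 1.6 0;.78 -.95 0 1.6 0'|f
python3 -m handwheel '.78 .95 0 0 0;.78 .95 0 -3.2 0;.78 1.35 0 -3.2 0;.78 1.65 0 -3.2 0;.78 1.8 0 -3.2 0;.78 1.9 0 -3.2 0;.78 1.9 0 -3.2 0;.78 .8 0 -3.2 0;.78 .3 0 -3.2 0;.78 .1 0 -3.2 0;.78 0 0 -3.2 0;.78 0 0 -3.2 0'|f
python3 -m handwheel '.78 .95 0 0 0;.78 .95 0 1.6 0;.78 .95 0 1.6 0;.78 .95 0 1.6 0'|f
python3 - <<'E'
from h import *
cv2.imwrite("pics/w7.png",bot.get_image("wrist")[:,:,::-1])
im=cv2.imread("pics/w7.png");cv2.imwrite("pics/w7z.png",cv2.resize(im[150:330,140:380],None,fx=3.2,fy=3.2,interpolation=cv2.INTER_CUBIC))
E
```

```text
t: 12.33 eef_pos: [534.9, -130.5, 33.5] ee_rot: [[-0.14, 0.0, -0.99], [0.99, -0.0, -0.14], [-0.0, -1.0, -0.0]] force: [0.3, 0.2, 0.0] opening: 0.782 
t: 13.33 eef_pos: [520.3, -141.5, 33.3] ee_rot: [[-0.139, 0.0, -0.99], [0.99, 0.002, -0.139], [0.002, -1.0, -0.001]] force: [-0.1, 4.2, -0.4] opening: 0.78 
t: 14.33 eef_pos: [550.8, -137.4, 33.2] ee_rot: [[-0.139, -0.002, -0.99], [0.99, 0.002, -0.139], [0.002, -1.0, 0.002]] force: [-2.7, 3.7, 1.3] opening: 0.781 
t: 14.67 eef_pos: [534.5, -131.9, 33.4] ee_rot: [[-0.139, -0.001, -0.99], [0.99, -0.002, -0.139], [-0.001, -1.0, 0.001]] force: [-0.2, -1.0, -1.1] opening: 0.776
```

View pics/w7z.png

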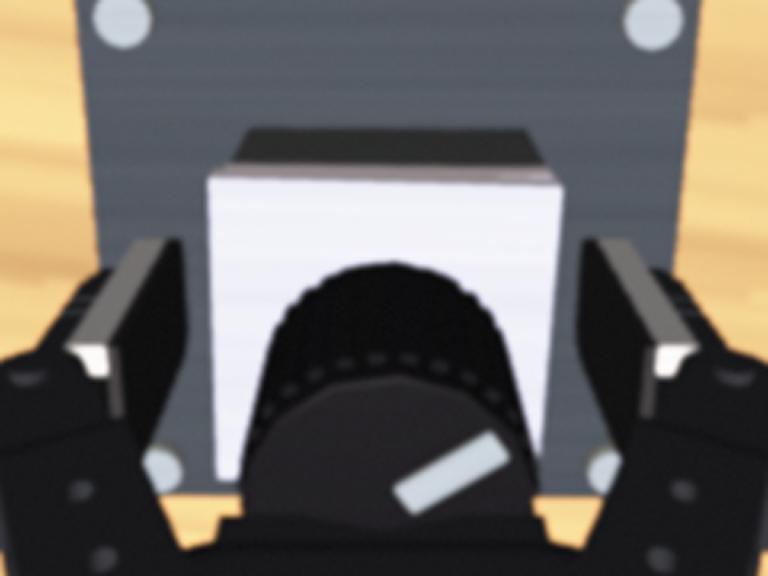

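```bash
f(){ tr '\n' ' ' ; echo; }
python3 -m handwheel '.5 .05 0 0 0;.5 .05 0 0 0;.5 .05 0 0 0;.5 .05 0 0 0;.5 .05 0 0 0' 20|f
python3 -m handwheel '.7 0 0 0 0;.7 0 0 1.4 0;.7 0 0 1.4 0;.5 0 0 1.4 0;.5 0 0 1.4 0;.5 0 0 1.4 0;.5 0 0 1.4 0' |f
python3 -m handwheel '.7 0 0 0 0;.7 0 0 -2.8 0;.7 0 0 -2.8 0;.5 0 0 -2.8 0;.5 0 0 -2.8 0;.5 0 0 -2.8 0;.5 0 0 -2.8 0' |f
python3 -m handwheel '.78 0 0 0 0;.78 0 0 1.4 0;.78 0 0 1.4 0;.78 0 0 1.4 0'|f
python3 - <<'E'
from h import *
cv2.imwrite("pics/w8.png",bot.get_image("wrist")[:,:,::-1])
im=cv2.imread("pics/w8.png");cv2.imwrite("pics/w8z.png",cv2.resize(im[150:330,140:380],None,fx=3.2,fy=3.2,interpolation=cv2.INTER_CUBIC))
E
```

```text
t: 15.13 eef_pos: [535.8, -130.9, 33.6] ee_rot: [[-0.138, 0.002, -0.99], [0.99, 0.0, -0.138], [-0.0, -1.0, -0.002]] force: [1.9, -0.6, 0.8] opening: 0.582 
t: 15.72 eef_pos: [519.8, -133.1, 33.3] ee_rot: [[-0.138, -0.002, -0.99], [0.99, -0.001, -0.138], [-0.0, -1.0, 0.002]] force: [-4.2, -1.2, 3.4] opening: 0.58 
t: 16.3 eef_pos: [552.3, -128.7, 34.1] ee_rot: [[-0.139, 0.008, -0.99], [0.99, 0.001, -0.139], [-0.0, -1.0, -0.008]] force: [6.0, -1.4, -2.3] opening: 0.581 
t: 16.63 eef_pos: [533.3, -131.0, 33.2] ee_rot: [[-0.139, -0.002, -0.99], [0.99, -0.0, -0.139], [0.0, -1.0, 0.002]] force: [-0.2, 0.3, -0.4] opening: 0.78
```

View pics/w8z.png

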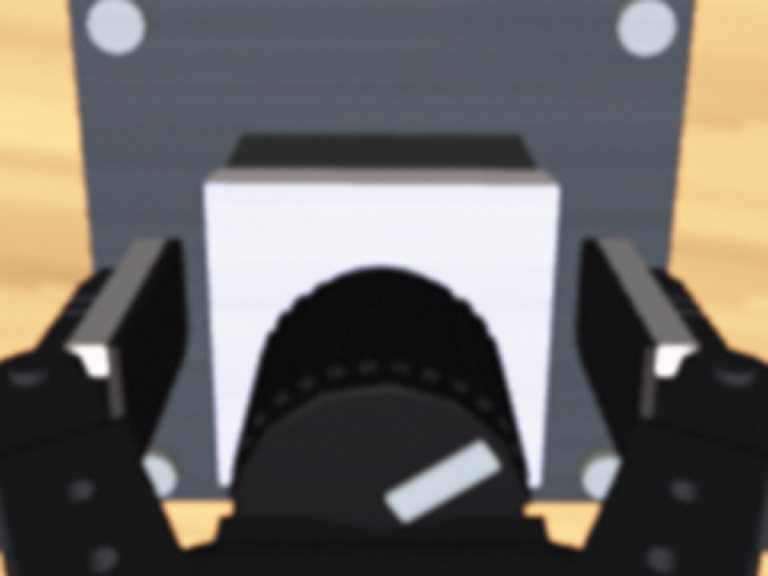

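```bash
f(){ tr '\n' ' ' ; echo; }
python3 -m handwheel '.9 0 -2.5 -.1 0;.9 0 -2.5 -.1 7;.9 0 -2.5 -.1 14;.9 0 -2.5 -.1 21;.9 0 -2.5 -.1 28;.9 0 -2.5 -.1 35;.9 0 -2.5 -.1 42;.9 0 -2.5 -.1 49;.9 0 -2.5 -.1 56;.9 0 -2.5 -.1 63;.9 0 -2.5 -.1 70;.9 0 -2.5 -.1 77'|f
python3 -m handwheel '.9 0 0 0 7;.9 0 0 0 13;.9 0 0 0 13;.9 0 0 0 13'|f
```

```text
t: 17.68 eef_pos: [536.4, -130.2, 58.4] ee_rot: [[0.936, 0.001, -0.353], [0.353, 0.001, 0.936], [0.001, -1.0, 0.0]] force: [-0.2, -0.2, -0.7] opening: 0.9 
t: 18.02 eef_pos: [536.1, -130.2, 58.4] ee_rot: [[0.99, 0.0, -0.142], [0.142, 0.0, 0.99], [0.0, -1.0, 0.0]] force: [0.1, -0.2, 0.8] opening: 0.902
```

```bash
f(){ tr '\n' ' ' ; echo; }
python3 -m handwheel '.9 -.1 2.5 -.05 .25;.78 -.1 2.5 -.05 .25;.78 -.1 2.5 -.05 .25;.78 -.1 2.5 -.05 .25;.78 -.1 2.5 -.05 .25'|f
python3 - <<'E'
from h import *
cv2.imwrite("pics/w9.png",bot.get_image("wrist")[:,:,::-1])
im=cv2.imread("pics/w9.png");cv2.imwrite("pics/w9z.png",cv2.resize(im[150:330,140:380],None,fx=3.2,fy=3.2,interpolation=cv2.INTER_CUBIC))
E
python3 -m handwheel '.5 0 0 0 0;.5 0 0 0 0;.5 0 0 0 0;.5 0 0 0 0;.5 0 0 0 0' 20|f
python3 -m handwheel '.78 0 0 0 0;.78 0 0 0 0;.78 0 0 0 0' 20|f
python3 - <<'E'
from h import *
cv2.imwrite("pics/w10.png",bot.get_image("wrist")[:,:,::-1])
im=cv2.imread("pics/w10.png");cv2.imwrite("pics/w10z.png",cv2.resize(im[150:330,140:380],None,fx=3.2,fy=3.2,interpolation=cv2.INTER_CUBIC))
E
```

```text
t: 18.43 eef_pos: [535.3, -131.3, 34.2] ee_rot: [[0.991, 0.001, -0.135], [0.135, 0.0, 0.991], [0.001, -1.0, -0.0]] force: [0.2, -0.4, 1.1] opening: 0.78 
t: 18.9 eef_pos: [535.2, -131.4, 34.1] ee_rot: [[0.991, 0.001, -0.134], [0.134, -0.0, 0.991], [0.001, -1.0, -0.0]] force: [0.0, 0.8, 5.8] opening: 0.581 
t: 19.15 eef_pos: [534.7, -131.3, 33.3] ee_rot: [[0.991, -0.0, -0.134], [0.134, 0.0, 0.991], [-0.0, -1.0, 0.0]] force: [1.7, 0.5, -0.5] opening: 0.78
```

View pics/w9z.png

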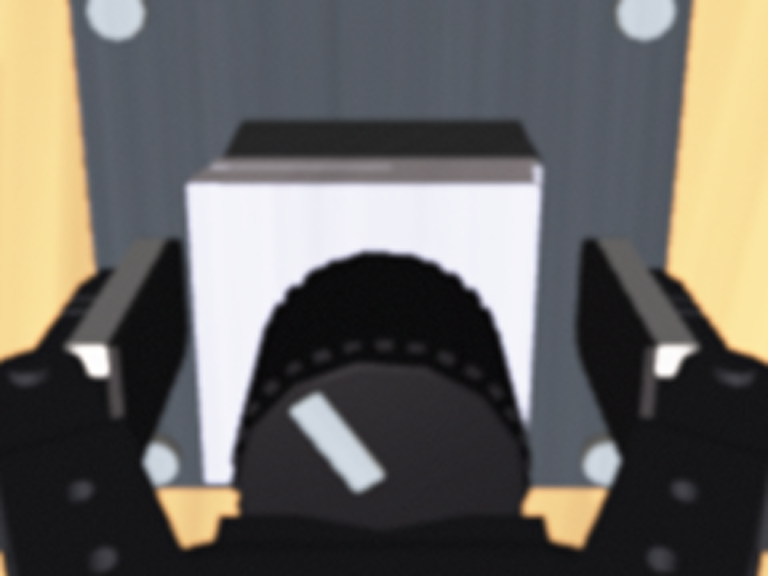

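View pics/w10z.png

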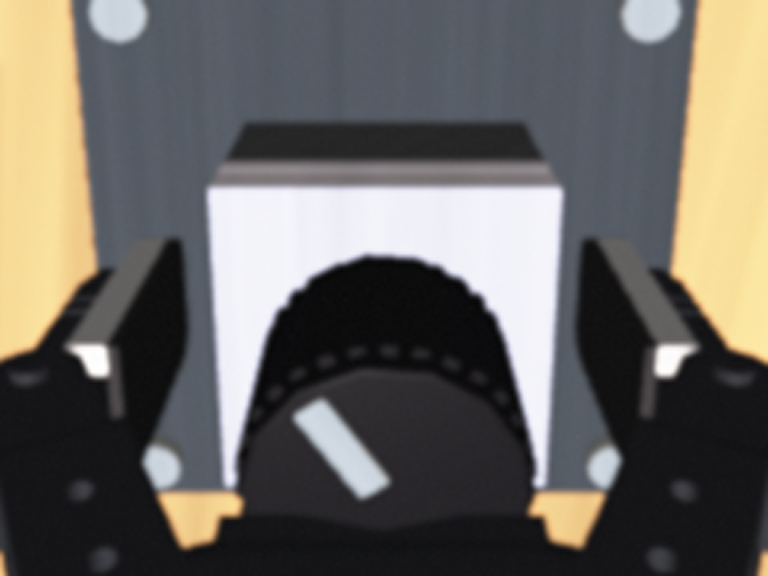

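```bash
f(){ tr '\n' ' ' ; echo; }
python3 -m handwheel '.9 .04 -2.5 0 0;.9 .04 -2.5 0 -7;.9 .04 -2.5 0 -14;.9 .04 -2.5 0 -21;.9 .04 -2.5 0 -28;.9 .04 -2.5 0 -35;.9 .04 -2.5 0 -42;.9 .04 -2.5 0 -49;.9 .04 -2.5 0 -56;.9 .04 -2.5 0 -63;.9 .04 -2.5 0 -70;.9 .04 -2.5 0 -77'|f
python3 -m handwheel '.9 0 0 0 -7;.9 0 0 0 -13;.9 0 0 0 -13;.9 0 0 0 -13'|f
```

```text
t: 20.2 eef_pos: [535.0, -131.4, 58.2] ee_rot: [[0.086, -0.0, -0.996], [0.996, -0.0, 0.086], [-0.0, -1.0, 0.0]] force: [0.5, 0.2, -0.1] opening: 0.898 
t: 20.53 eef_pos: [535.0, -131.4, 58.2] ee_rot: [[-0.131, -0.0, -0.991], [0.991, 0.0, -0.131], [0.0, -1.0, 0.0]] force: [0.3, -1.3, 0.6] opening: 0.899
```

```bash
f(){ tr '\n' ' ' ; echo; }
python3 -m handwheel '.9 .03 2.5 0 -.35;.78 .03 2.5 0 -.35;.78 .03 2.5 0 -.35;.78 .03 2.5 0 -.35;.5 .03 2.5 0 -.35;.5 .03 2.5 0 -.35;.5 .03 2.5 0 -.35;.5 .03 2.5 0 -.35;.5 .03 2.5 0 -.35'|f
python3 -m handwheel '.78 0 0 0 0;.78 0 0 0 0;.78 0 0 0 0' 20|f
python3 - <<'E'
from h import *
cv2.imwrite("pics/w11.png",bot.get_image("wrist")[:,:,::-1])
im=cv2.imread("pics/w11.png");cv2.imwrite("pics/w11z.png",cv2.resize(im[150:330,140:380],None,fx=3.2,fy=3.2,interpolation=cv2.INTER_CUBIC))
E
```

```text
t: 21.28 eef_pos: [535.7, -130.9, 34.3] ee_rot: [[-0.14, 0.001, -0.99], [0.99, -0.0, -0.14], [-0.0, -1.0, -0.001]] force: [-0.9, -0.1, 6.1] opening: 0.579 
t: 21.53 eef_pos: [535.1, -131.0, 33.4] ee_rot: [[-0.14, -0.0, -0.99], [0.99, 0.0, -0.14], [0.0, -1.0, 0.0]] force: [-0.9, 0.7, 0.3] opening: 0.779
```

View pics/w11z.png

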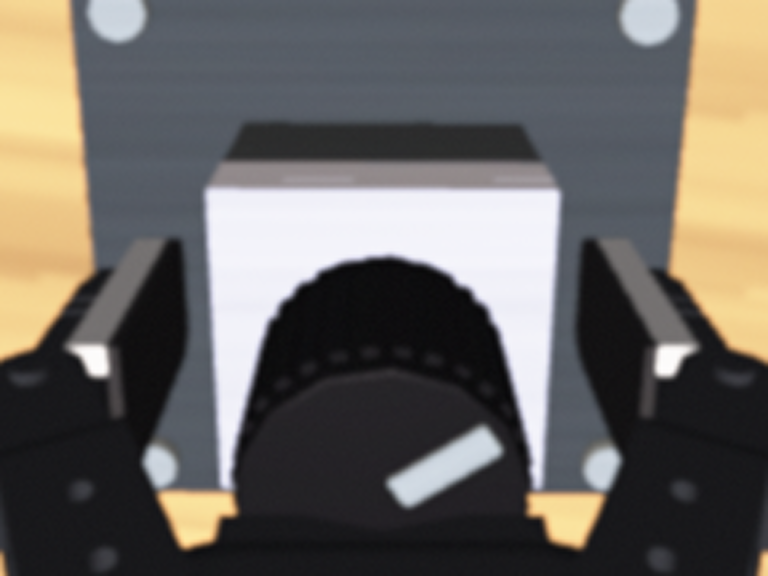

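```bash
f(){ tr '\n' ' ' ; echo; }
python3 -m handwheel '.78 .01 -3.2 0 0;.78 .01 -3.2 0 0;.5 .01 -3.2 0 0;.5 .01 -3.2 0 0;.5 .01 -3.2 0 0'|f
cat >> h.py <<'E'
def rib(im,c,zt):
    hsv=cv2.cvtColor(im,cv2.COLOR_BGR2HSV)
    p=proj(c,[535.2,-131,zt])
    m=(im.min(2)>110).astype(np.uint8)
    n,l,s,ce=cv2.connectedComponentsWithStats(m)
    out=[]
    for i in range(1,n):
        if 15<s[i,4]<900 and np.hypot(*(ce[i]-p))<45:
            ys,xs=np.nonzero(l==i)
            P=np.array([ray(c,(x,y),zt)[:2] for x,y in zip(xs,ys)],np.float32)
            r=cv2.minAreaRect(P);v=np.linalg.svd(P-P.mean(0),full_matrices=False)[2][0]
            d=P.mean(0)-np.array([535.2,-131])
            if v@d<0:v=-v
            out.append((P.mean(0).round(1),r[1],np.degrees(np.arctan2(v[1],v[0])).round(2)))
    return p,out
E
python3 - <<'E'
from h import *
o=bot.get_obs()
c=bot.camera_info("wrist");im=bot.get_image("wrist")[:,:,::-1].copy()
cv2.imwrite("pics/w12.png",im);print(rib(im,c,75))
print(np.degrees(np.arctan2(o['ee_rot'][1,0],o['ee_rot'][0,0])),o['eef_pos'],o['wrist_torque'],o['joint_pos'])
cv2.imwrite("pics/w12z.png",cv2.resize(im[150:330,140:380],None,fx=3.2,fy=3.2,interpolation=cv2.INTER_CUBIC))
E
```

```text
t: 22.0 eef_pos: [534.6, -131.0, 64.8] ee_rot: [[-0.14, -0.001, -0.99], [0.99, -0.0, -0.14], [0.0, -1.0, 0.001]] force: [0.4, 0.2, -0.1] opening: 0.499 
(array([256.97774913, 264.17653675]), [(array([ 527.6, -124.1], dtype=float32), (4.423622131347656, 13.364553451538086), np.float32(132.44))])
98.06698361004734 [ 534.62601393 -130.96112114   64.83220152] [0.01489621 0.00491685 0.02747707] [ 0.40407866  0.90673415 -0.42290966  1.90930111  0.75466792  0.49166943
  1.15253962]
```

View pics/w12z.png

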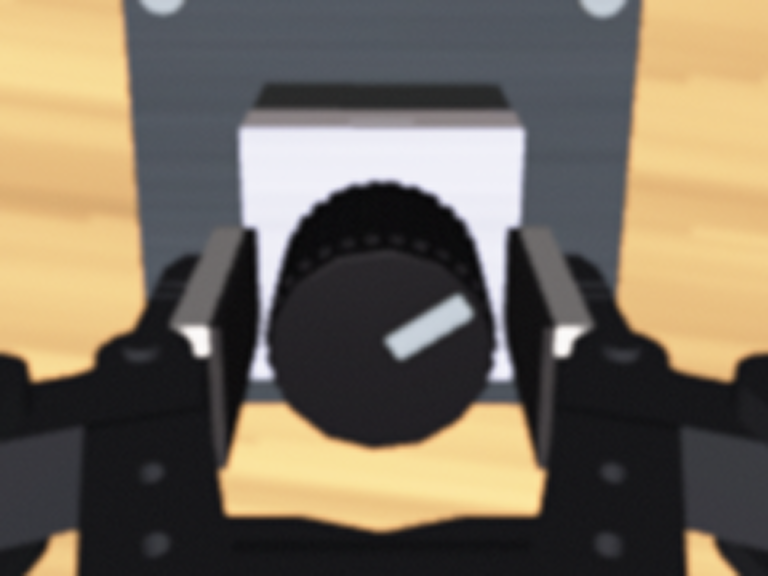

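```bash
f(){ tr '\n' ' ' ; echo; python3 -c "
from h import *
o=bot.get_obs();print('yaw',np.degrees(np.arctan2(o['ee_rot'][1,0],o['ee_rot'][0,0])).round(2),'tz',o['wrist_torque'].round(3))"; }
python3 -m handwheel '.3 0 0 0 0;.3 0 0 0 0;.3 0 0 0 0;.3 0 0 0 0' 30|f
python3 -m handwheel '.3 0 0 0 5;.3 0 .01 0 12;.3 0 .01 0 19;.3 0 .02 0 26;.3 0 .03 0 33;.3 0 .03 0 40;.3 0 .04 0 47;.3 0 .04 0 54;.3 0 .05 0 60;.3 0 .05 0 60'|f
python3 - <<'E'
from h import *
c=bot.camera_info("wrist");im=bot.get_image("wrist")[:,:,::-1].copy()
cv2.imwrite("pics/w13.png",im);print(rib(im,c,74.5))
cv2.imwrite("pics/w13z.png",cv2.resize(im[150:330,140:380],None,fx=3.2,fy=3.2,interpolation=cv2.INTER_CUBIC))
E
```

```text
t: 22.38 eef_pos: [534.7, -131.0, 65.1] ee_rot: [[-0.14, -0.001, -0.99], [0.99, -0.0, -0.14], [-0.0, -1.0, 0.001]] force: [-0.1, -0.4, -1.6] opening: 0.389 
yaw 98.06 tz [-0.147  0.123  0.047]
t: 23.22 eef_pos: [534.9, -130.6, 64.6] ee_rot: [[0.789, -0.001, -0.615], [0.615, -0.0, 0.789], [-0.001, -1.0, 0.0]] force: [0.5, -0.6, -2.7] opening: 0.388 
yaw 37.93 tz [-0.102  0.017 -0.078]
(array([260.62416131, 263.7701639 ]), [(array([ 536.1, -122.2], dtype=float32), (13.393095970153809, 4.5224809646606445), np.float32(72.21))])
```

View pics/w13z.png

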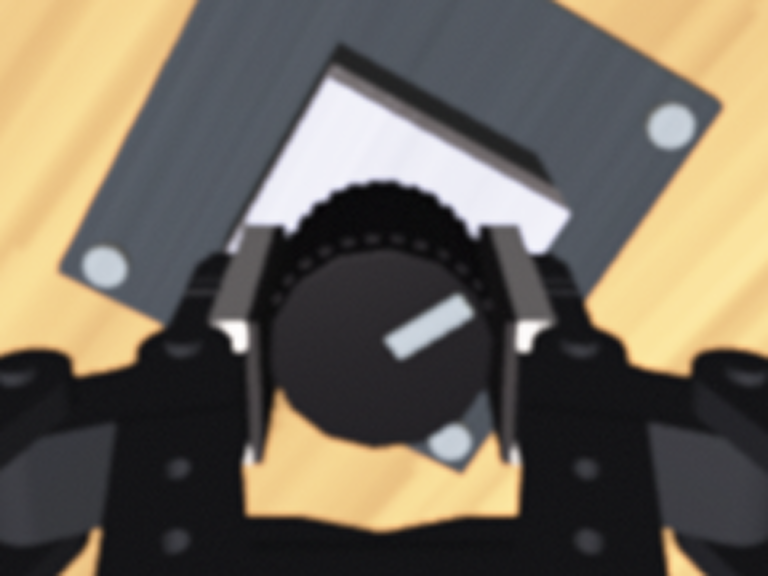

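```bash
f(){ tr '\n' ' '|sed 's/ee_rot.*force/force/' ; python3 -c "
from h import *
o=bot.get_obs();print('yaw',np.degrees(np.arctan2(o['ee_rot'][1,0],o['ee_rot'][0,0])).round(2),'tz',o['wrist_torque'].round(3))"; }
python3 -m handwheel '.3 0 0 0 7;.3 0 .01 0 14;.3 0 .01 0 21;.3 0 .02 0 28;.3 0 .03 0 35;.3 0 .03 0 42;.3 0 .04 0 49;.3 0 .04 0 55;.3 0 .05 0 58;.3 0 .05 0 58'|f
for i in 1 2 3 4 5; do python3 -m handwheel '.3 0 0 0 1;.3 0 0 0 2;.3 0 0 0 2'|f; done
```

```text
t: 24.1 eef_pos: [535.4, -130.5, 64.1] force: [1.1, 0.2, -4.0] opening: 0.385 yaw -19.82 tz [-0.142 -0.21  -0.047]
t: 24.35 eef_pos: [535.4, -130.6, 64.2] force: [1.4, -0.6, -6.7] opening: 0.386 yaw -21.89 tz [ 0.013 -0.393  0.032]
t: 24.6 eef_pos: [535.4, -130.6, 64.2] force: [1.7, -0.5, -8.6] opening: 0.388 yaw -23.96 tz [ 0.078 -0.518 -0.011]
t: 24.85 eef_pos: [535.4, -130.6, 64.2] force: [3.8, 0.4, -11.5] opening: 0.393 yaw -25.98 tz [ 0.114 -0.742  0.038]
t: 25.1 eef_pos: [535.4, -130.6, 64.3] force: [4.7, -0.5, -12.3] opening: 0.384 yaw -27.88 tz [ 0.124 -0.811  0.508]
t: 25.35 eef_pos: [535.4, -130.7, 64.4] force: [4.0, -0.0, -12.8] opening: 0.386 yaw -29.94 tz [ 0.088 -0.889  0.673]
```

Run:
```python
from h import *
c=bot.camera_info("wrist");im=bot.get_image("wrist")[:,:,::-1].copy()
cv2.imwrite("pics/w14.png",im);print(rib(im,c,74))
print(bot.get_obs()['wrist_torque'])
cv2.imwrite("pics/w14z.png",cv2.resize(im[150:330,140:380],None,fx=3.2,fy=3.2,interpolation=cv2.INTER_CUBIC))
```

```text
(array([262.38444303, 260.00447744]), [(array([ 542.1, -129.2], dtype=float32), (13.54184627532959, 4.504190444946289), np.float32(7.64)), (array([ 554.1, -137.8], dtype=float32), (6.5723466873168945, 3.979853868484497), np.float32(26.24))])
[ 0.11264371 -0.87953587  0.59294608]
```

View pics/w14z.png

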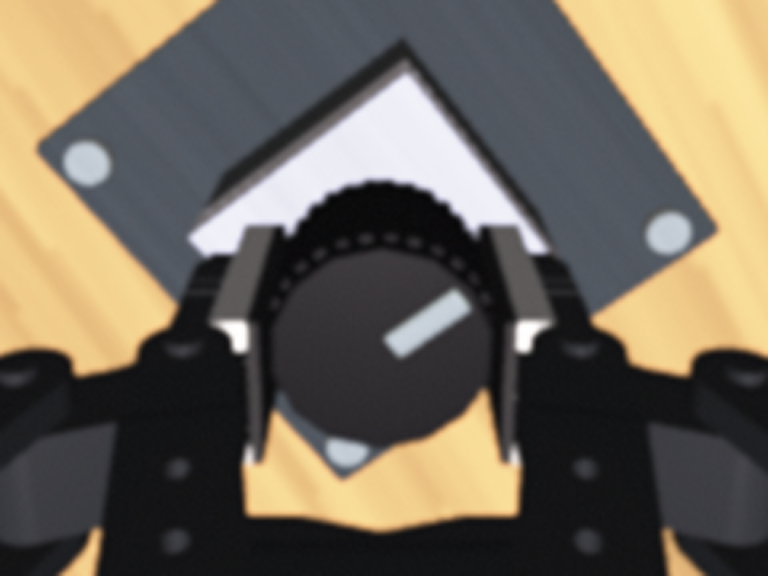

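```bash
f(){ tr '\n' ' '|sed 's/ee_rot.*force/force/' ; python3 -c "
from h import *
o=bot.get_obs();print('yaw',np.degrees(np.arctan2(o['ee_rot'][1,0],o['ee_rot'][0,0])).round(2),'tz',o['wrist_torque'].round(3))"; }
python3 -m handwheel '.3 0 0 0 -5;.3 0 0 0 -12;.3 0 -.01 0 -19;.3 0 -.01 0 -26;.3 0 -.02 0 -33;.3 0 -.02 0 -40;.3 0 -.03 0 -47;.3 0 -.03 0 -54;.3 0 -.04 0 -61;.3 0 -.04 0 -68;.3 0 -.05 0 -75;.3 0 -.05 0 -80'|f
python3 -m handwheel '.3 0 0 0 -5;.3 0 0 0 -8;.3 0 0 0 -10;.3 0 0 0 -10;.3 0 0 0 -10'|f
python3 - <<'E'
from h import *
c=bot.camera_info("wrist");im=bot.get_image("wrist")[:,:,::-1].copy()
cv2.imwrite("pics/w15.png",im);print(rib(im,c,74.75))
cv2.imwrite("pics/w15z.png",cv2.resize(im[150:330,140:380],None,fx=3.2,fy=3.2,interpolation=cv2.INTER_CUBIC))
E
```

```text
t: 26.4 eef_pos: [534.8, -130.8, 65.0] force: [3.5, 3.1, -9.5] opening: 0.384 yaw 50.26 tz [ 0.568 -0.631 -0.085]
t: 26.82 eef_pos: [534.8, -130.8, 65.0] force: [2.7, 2.4, -9.0] opening: 0.387 yaw 59.97 tz [ 0.611 -0.472  0.008]
(array([259.60596641, 263.83489567]), [(array([ 532.5, -121.8], dtype=float32), (4.473180294036865, 13.361879348754883), np.float32(96.01))])
```

View pics/w15z.png

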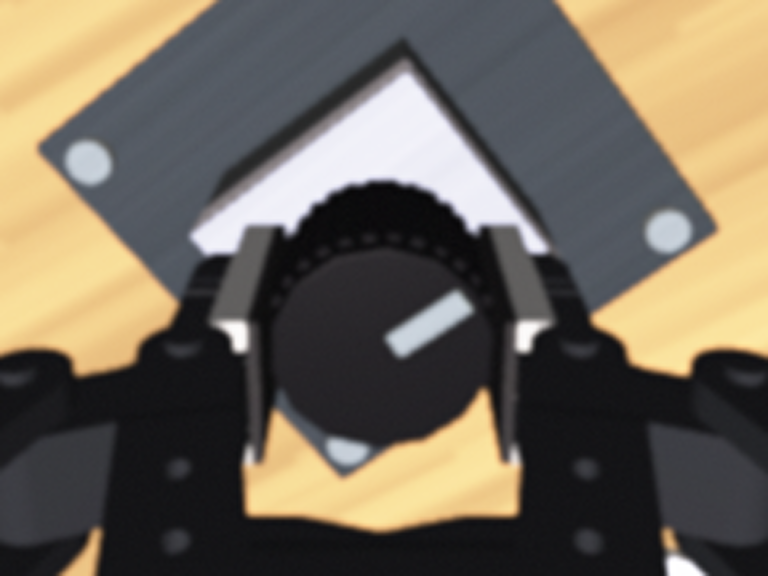

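```bash
f(){ tr '\n' ' '|sed 's/ee_rot.*force/force/' ; python3 -c "
from h import *
o=bot.get_obs();print('yaw',np.degrees(np.arctan2(o['ee_rot'][1,0],o['ee_rot'][0,0])).round(2),'tz',o['wrist_torque'].round(3))"; }
python3 -m handwheel '.3 0 .03 0 -1;.3 0 .03 0 -1.7;.3 0 .03 0 -1.7;.3 0 .03 0 -1.7;.3 0 .03 0 -1.7'|f
python3 - <<'E'
from h import *
for n in range(2):
    c=bot.camera_info("wrist");im=bot.get_image("wrist")[:,:,::-1].copy();print(rib(im,c,74.75))
cv2.imwrite("pics/w16.png",im)
t=bot.get_image("top")[:,:,::-1];cv2.imwrite("pics/top16.png",t)
s=bot.get_image("scene")[:,:,::-1];cv2.imwrite("pics/s16.png",cv2.resize(s[150:280,100:260],None,fx=4,fy=4,interpolation=cv2.INTER_CUBIC))
E
```

```text
t: 27.28 eef_pos: [534.8, -130.8, 64.9] force: [0.1, 2.6, -2.4] opening: 0.385 yaw 61.76 tz [ 0.64  -0.02   0.025]
(array([259.45935489, 263.93512927]), [(array([ 532.2, -121.8], dtype=float32), (4.467480182647705, 13.345658302307129), np.float32(97.59))])
(array([259.45699899, 263.94049561]), [(array([ 532.2, -121.8], dtype=float32), (4.449531555175781, 13.341087341308594), np.float32(97.8))])
```

View pics/top16.png

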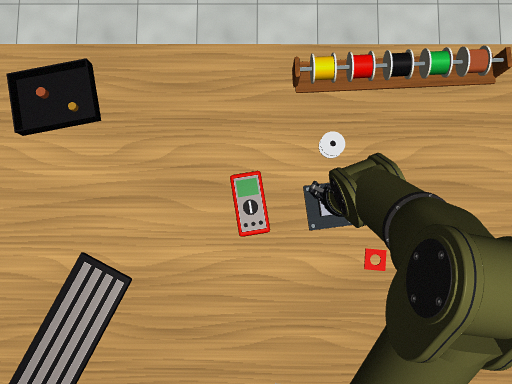

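View pics/s16.png

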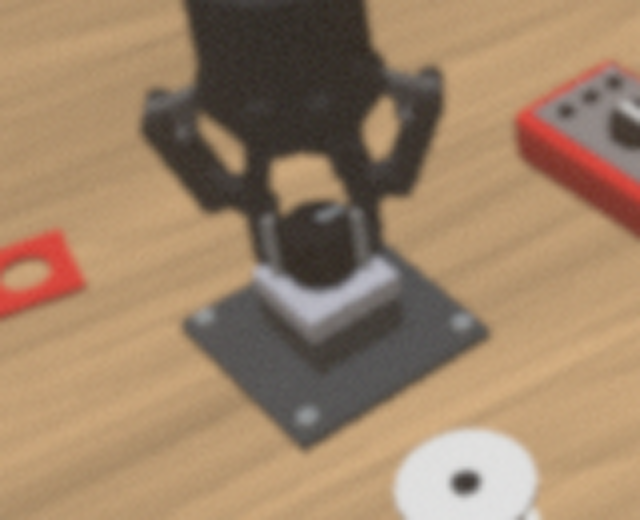

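Run:
```python
from h import *
s=bot.get_image("scene")[:,:,::-1];a=cv2.imread("pics/scene0.png")
d=cv2.absdiff(s,a).max(2)
for n,(x0,x1,y0,y1) in dict(driver=(35,125,238,302),meter=(225,305,160,220),spool=(192,240,252,300),red=(88,125,203,232)).items():print(n,(d[y0:y1,x0:x1]>40).sum())
o=bot.get_obs();print(o['t'],o['force'],o['opening']);bot.close_job()
```

```text
driver 0
meter 0
spool 0
red 0
27.5333 [-0.39610394  3.19300481  0.28963172] 0.39343607458915725
the job is handed in; nothing more can be done
```

The job is handed in at 27.5 s: the plates are square, the cap is a quarter turn off its stop, and the gripper is still holding the cap at 30 N.

- **Plates:** I tapped them near the corners along both block directions, using the block faces as the stop. I then squeezed them flush, and each squeeze closed to the same opening of about 0.58, which is 50 mm. The last close-up views along both directions showed the three plates' edges in line with one another and with the block.
- **Cap:** I screwed it down about 125° clockwise until the torque rose to about 0.6 N m. The index rib then read 7.6° against the jig's x axis at about 7.9°, so it was on its stop. The cap slipped about 3° in the fingers at the stop. The first back-off came out near 88° by the rib, so I turned it a little further. Final rib readings were 97.6° and 97.8°, about 90° backed off (1.57 rad).
- **Bystanders:** The before-and-after images showed no change at the multimeter, spool, screwdriver or the red look-alike plate.

No check failed. The rib readings scatter by a few tenths of a degree, and the jig's own angle is known to about the same.

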